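# Index a wheel hub one slot on the rotary table

## Robot

A 6-joint arm with a two-finger parallel gripper is mounted at the origin on the work surface. World frame = base frame: x ahead of the robot, y to its left, z up, the work surface at z = 0. Lengths are in m, angles in rad, forces in N, time in s.
With the tool pointing down it reaches from about 0.2 to 0.875 m from the base axis. Payload 3.4 kg.
Tool frame: the origin (TCP) lies between the finger pads; the fingertips stand r.nose_length ahead of it and the grasp point (between the pads) lies 11 mm behind it (r.nose_length is the distance from the TCP to the fingertips, in m); z points along the fingers, y is the line along which they close (so a half turn about z gives the same grasp; the last joint's range is limited). The gripper opens to 94 mm and grips with 3 to 60 N. Pads are 16 mm wide; open, the fingers measure 119 mm over their backs; the gripper's body (75 mm by 177 mm) begins 78 mm behind the grasp point.
Start: joints at [1.187, 0.276, 1.505, -0, 1.361, -0.121], TCP at [0.149, 0.555, 0.213] pointing down, gripper open.
Joint ranges: [-2.89, 2.89], [-0.75, 2.08], [0.22, 2.7], [-1.18, 4.32], [0.11, 2.71], [-2.7, 2.7]. Speed limits (rad/s): [2.57, 2.57, 3.14, 3.14, 3.14, 3.14].

## Interface

Orientations are given as a unit quaternion [w, x, y, z].
In Python, from plant import r gives the robot as it stands. Calls block until the motion is done:
- r.move_to(position, orientation): joint-space move of the TCP to a pose.
- r.move_l(position, rot=None, vel=0.15, guard=None): straight line of the TCP; rot=None keeps the orientation; vel is the mean speed in m/s. With guard (N) it stops when the force on the tool has changed by that much, and returns True; else False.
- r.movej(angles): joint-space move.
- r.gripper_to(opening, f_grip=None): finger opening in m; f_grip is the grip in N (None keeps the last); returns when the fingers have stopped.
- r.hold(seconds).
- r.inverse_kinematics(position, orientation): joint angles nearest the present ones, or None.
- r.sense(): the state.
- r.snapshot(name): name is "scene" or "top" or "wrist"; returns (picture, depth): 384x512x3 uint8, red, green, blue; 384x512 float32, m along the optical axis (not along the pixel's ray), 0 where there is no reading.
- r.get_calibration(name): a dict with "fx", "fy", "cx", "cy" (pixels), "D" ([k1, k2, p1, p2, k3] as OpenCV has them; the pictures are not rectified), "position" and "orientation" of the camera in the world. Camera axes: x right, y down, z forward; pixel columns grow to the right and rows downward; lengths in m; the calibration is good to about 2 mm. A picture is of the moment at which its call begins: read the wrist's pose just before it. get_calibration takes no time and is no camera call; for the wrist camera it gives the pose at the moment of the call.
A pose or a line that the arm cannot do raises r.PlanningError and nothing moves.
- r.sign_off(): hands the job in; it is judged then, once.
Trained networks look in the newest picture that a camera, given by its name, has taken for a name from the list of things; names that differ only in an ending like _2 or _b are one class to them, and where a whole thing is asked for, a point or a joint stands for the part that bears it (a point fixed in the world has none). Each returns a list of dicts, best first, with "conf" (0 to 1); they miss things now and then, are a little off and sometimes report something else, mostly with a low value. They report only what shows in the picture. A call takes as long as a camera call.
- r.spot_in(name, camera): "centre" ([column, row] in pixels, amid what is visible of it).
- r.pinpoint(name, camera): "centre" ([column, row] in pixels: a listed point, or the origin of a listed thing).
The state is a dict: "t": time; "joints": joint angles; "dq": joint speeds; "joint_efforts": joint torques, N m; "ee_pos": TCP position; "tool_rot": TCP orientation; "wrist_force": force on the tool from outside, world axes, zero at the start; "torque": the same for the moment, N m; "opening": finger opening in m; "finger_force": force on a finger pad.
Only numpy, scipy, OpenCV 4.12 (cv2) and the standard library are available. Lean on these libraries where they do the work, as an engineer would, in place of code of your own. Each camera call takes 0.05 s, during which the arm holds its last target. There are 200 camera calls.

## Task

A wheel hub is bolted on the small rotary index table. Press the plunger's cup-shaped cap down to free the table, push the table round anticlockwise (seen from above) to the next slot and no further, and let the plunger spring fully back up so that it locks there; then move clear. Only press and push with the fingertips: do not pick anything up, and leave everything else on the bench where it is.

Things in the scene. Friction and masses are not known exactly. Their poses are not given: they have to be found in the camera images.
- index_base: Fixed foot (176 mm dia.) with a level steel index plate (170 mm dia., top 46 mm above the bench), eight slots 14 mm wide in its rim, 45 degrees apart. Origin on the turning axis at bench height, z up. Its x axis points to the slot where the plunger is locked at the start.
- axis_top (a point): Point on the vertical turning axis, 93 mm above the bench, centre of the top of the hub's boss (46 mm dia.). The hub's flange is 100 mm dia., its five studs, up to 91 mm high, stand on a 74 mm circle. Below it the table, a steel disc (124 mm dia., top at 62 mm), with a dark arm 34 mm wide (top at 60 mm) reaching out 120 mm to the plunger. All this turns together.
- cup_floor (a point): Centre of the inner floor of the plunger's cap, 100 mm from the turning axis, at the end of the table's arm. The cap is a plain metal cup open upwards: 60 mm outside, 50 mm inside dia.; with the plunger up its inner floor is 82 mm and its rim 96 mm above the bench. Shut fingertips fit inside, to press the floor and push the wall sideways. Moves with the plunger and table.
- plunger (a joint): How far the plunger is down, m: 0 up, 0.012 fully down. Spring: 3 N up, 8 N fully down. Up, its 7 mm wide tooth is in a slot and locks the table (2 to 3 mm play each side); from 0.007 down the table is free. Between slots the tooth runs under the plate: it stays about 0.006 down without being held. At the next slot it springs up to 0 by itself if nothing holds it down, and locks.
- turntable (a joint): Turn of the table, rad, anticlockwise positive seen from above. 0 is the slot of the start (within about 0.02), 0.785 the next slot anticlockwise. Turns with light friction (about 2 N at the cap) when unlocked and stays where it is left.
- bolt: Bystander: round-headed steel bolt standing on its head, head 24 mm dia., shank 12 mm dia., 55 mm tall. Origin at centre of its underside.
- spacer: Bystander: aluminium spacer ring, 44 mm dia., 25 mm tall. Origin at centre of its underside.
- bump_stop: Bystander: black rubber bump stop, 52 mm dia., 40 mm tall. Origin at centre of its underside.
- screwdriver: Bystander: screwdriver with a black handle, 190 mm long, lying flat. Origin at its middle, at the bench.
- wrench: Bystander: steel wrench lying flat near the left edge. Origin at its middle, at the bench.
- hammer: Bystander: hammer lying flat near the right edge. Origin at its middle, at the bench.
- grease_tin: Bystander: tin, 70 mm dia., 100 mm tall, on the right. Origin at centre of its underside.

How it is judged:
On the way, in this order (a step that is already met when the one before it is completed fails the run):
1. the plunger is pressed in while the table is still at its first slot (value of joint plunger above 0.007 m and value of joint turntable between -0.1 and 0.1 rad), for 0.05 s.
2. the table is turned off its first slot, anticlockwise, with the plunger down (value of joint turntable above 0.3 rad and value of joint plunger above 0.004 m), for 0.05 s.
3. the plunger has sprung up in the next slot (value of joint plunger below 0.002 m and value of joint turntable between 0.7354 and 0.8354 rad), for 0.2 s.
At the end, for the whole second after the job is handed in: The table stands one slot (45 degrees, within 0.05 rad) anticlockwise of where it began, at rest, with the plunger fully up (within 2 mm) and locked in that slot (all of step 3 and velocity of joint turntable between -0.05 and 0.05 rad/s); the robot touches nothing.
It fails at once if the table is turned the wrong way by more than 0.15 rad (value of joint turntable below -0.15 rad).
It fails at once if the table is turned well past the next slot (more than 0.3 rad) (value of joint turntable above 1.0854 rad).
It fails at once if a loose thing on the bench is moved by more than 30 mm or lifted (distance of any of bolt, spacer, bump_stop, screwdriver, wrench, hammer, grease_tin from where it was at the start of the episode above 0.03 m).
It also fails if it takes over 42 s, if anything falls off the work surface, if the arm or the gripper's body presses on something with over 40 N, if the wrist force passes 120 N, or if a joint passes its speed limit or range.

## Working session

There is one attempt and no reset: what is moved stays moved. The work goes in short steps, each a Python script; the robot and the scene stay as the last script left them, time stands still between calls to the robot, and variables do not carry over. Pictures are saved under pics/ and viewed, at most 10 in all, crops included, and the job is handed in when it is done.

```bash
mkdir -p pics
cat > h.py <<'E'
import numpy as np, cv2
from scipy.spatial.transform import Rotation as R
from plant import r
def cal(n):
    c=r.get_calibration(n); q=c["orientation"]
    K=np.array([[c["fx"],0,c["cx"]],[0,c["fy"],c["cy"]],[0,0,1.]])
    return K,np.array(c["D"],float),np.array(c["position"]),R.from_quat([q[1],q[2],q[3],q[0]])
def ray(c,px):
    K,D,p,Q=c
    u=cv2.undistortPoints(np.array([[px]],float),K,D)[0,0]
    return p,Q.apply([u[0],u[1],1.])
def atz(c,px,z):
    p,d=ray(c,px); return p+d*(z-p[2])/d[2]
def tri(cs,pxs):
    A=np.zeros((3,3));b=np.zeros(3);L=[]
    for c,px in zip(cs,pxs):
        p,d=ray(c,px);d=d/np.linalg.norm(d);M=np.eye(3)-np.outer(d,d);A+=M;b+=M@p;L.append((M,p))
    x=np.linalg.solve(A,b); return x,[float(np.linalg.norm(M@(x-p))) for M,p in L]
def depthpt(c,px,dep):
    p,d=ray(c,px); z=dep[int(round(px[1])),int(round(px[0]))]; return p+d*z
E
python3 - <<'E'
from h import *
print(r.nose_length,r.sense())
C={}
ims={}
for n in("scene","top","wrist"):
    im,d=r.snapshot(n);C[n]=cal(n);ims[n]=(im,d)
    cv2.imwrite(f"pics/{n}.png",im[:,:,::-1])
    print(n,C[n][2])
    for k in("axis_top","cup_floor","index_base","bolt","spacer","bump_stop","screwdriver","grease_tin"):
        o=r.pinpoint(k,n)[:2]
        print(k,[(np.round(a["centre"],1).tolist(),round(a["conf"],2),np.round(depthpt(C[n],a["centre"],d),3).tolist()) for a in o])
E
```

```text
0.008 {'t': 0.0, 'joints': array([ 1.18697351e+00,  2.76550083e-01,  1.50612604e+00,  2.67937222e-05,
        1.36073541e+00, -1.21016106e-01]), 'dq': array([ 3.13527650e-03,  2.03033078e-03, -5.88398212e-04, -1.41506870e-03,
       -2.64685700e-05, -6.42417139e-04]), 'joint_efforts': array([-5.43752299e-05, -4.04578221e+01, -2.37222093e+01,  7.02295359e-02,
        3.40586447e-02, -1.29671739e-04]), 'ee_pos': array([0.14916857, 0.55472067, 0.2126332 ]), 'tool_rot': array([-2.39815108e-04,  1.31028257e-01,  9.91378217e-01, -8.77349306e-04]), 'wrist_force': array([0.55232122, 0.12375218, 0.65087656]), 'torque': array([-0.04369813, -0.05224014,  0.00343572]), 'finger_force': 0.0, 'opening': 0.09360725996373465}
scene [ 1.49186254 -0.55345771  0.87005864]
axis_top [([278.4, 168.5], 0.79, [0.574, 0.103, 0.092]), ([282.5, 169.5], 0.74, [0.588, 0.111, 0.093])]
cup_floor [([304.7, 179.0], 0.76, [0.659, 0.156, 0.08])]
index_base [([278.2, 195.7], 0.9, [0.653, 0.051, 0.045]), ([237.8, 200.9], 0.31, [0.584, -0.067, 0.023])]
bolt []
spacer [([245.7, 174.6], 0.65, [0.463, 0.034, 0.022])]
bump_st
[... 254 characters left out ...]
83759]
axis_top [([223.8, 194.1], 0.59, [0.571, 0.099, 0.09])]
cup_floor [([212.1, 166.5], 0.82, [0.662, 0.143, 0.085])]
index_base [([229.0, 198.3], 0.56, [0.56, 0.082, 0.077])]
bolt [([197.3, 225.9], 0.45, [0.474, 0.188, 0.014])]
spacer [([241.9, 236.5], 0.52, [0.446, 0.038, -0.002]), ([195.1, 224.9], 0.49, [0.473, 0.191, 0.048])]
bump_stop [([208.2, 166.8], 0.73, [0.664, 0.157, 0.074]), ([271.3, 204.0], 0.52, [0.554, -0.056, 0.038])]
screwdriver [([260.1, 157.9], 0.79, [0.723, -0.013, -0.001])]
grease_tin [([376.9, 191.6], 0.55, [0.602, -0.4, 0.077])]
wrist [0.08530826 0.57328262 0.38449397]
axis_top []
cup_floor []
index_base []
bolt []
spacer []
bump_stop []
screwdriver []
grease_tin []
```

Run:
```python
from h import *
t,s=cal("top"),cal("scene")
print(tri([s,t],[(278.4,168.5),(223.8,194.1)]),tri([s,t],[(304.7,179),(212.1,166.5)]))
a=cv2.imread("pics/top.png")[110:270,150:330];b=cv2.imread("pics/scene.png")[110:270,200:380]
cv2.imwrite("pics/c.png",np.vstack([np.hstack([cv2.resize(x,None,fx=2.2,fy=2.2,interpolation=2) for x in(a,b)])]))
r.gripper_to(0.0,20)
q=r.sense()["tool_rot"]
W=[]
for k,p in enumerate([(0.60,0.06,0.33),(0.56,0.17,0.33)]):
    r.move_to(p,q); r.hold(.3)
    c=cal("wrist"); im,d=r.snapshot("wrist"); cv2.imwrite(f"pics/w{k}.png",im[:,:,::-1])
    print(c[2],c[3].as_matrix()[:,2])
    o={}
    for n in("axis_top","cup_floor"):
        o[n]=r.pinpoint(n,"wrist")[:2]
        print(n,[(np.round(a["centre"],1).tolist(),round(a["conf"],2),np.round(depthpt(c,a["centre"],d),4).tolist()) for a in o[n]])
    W.append((c,o))
for n in("axis_top","cup_floor"):
    if all(o[n] for c,o in W): print(n,tri([c for c,o in W],[o[n][0]["centre"] for c,o in W]))
print(r.sense()["t"],r.sense()["joints"])
cv2.imwrite("pics/ww.png",np.hstack([cv2.resize(cv2.imread(f"pics/w{k}.png"),(400,300)) for k in(0,1)]))
```

```text
(array([0.57227549, 0.10098481, 0.09071535]), [0.0028341505812749953, 0.002834150581275016]) (array([0.66434315, 0.14607842, 0.08577054]), [0.00414680533549873, 0.004146805335498694])
[0.53582721 0.07840773 0.50096029] [ 0.2221935 -0.0583753 -0.9732535]
axis_top [([277.9, 148.7], 0.74, [0.5841, 0.0981, 0.092])]
cup_floor [([329.5, 197.1], 0.73, [0.6662, 0.1501, 0.0826])]
[0.4964641  0.18709023 0.5008168 ] [ 0.22196835 -0.05921739 -0.973254  ]
axis_top [([205.6, 196.5], 0.58, [0.5804, 0.0999, 0.0933])]
cup_floor []
axis_top (array([0.58379335, 0.09810522, 0.08317681]), [0.0013940209479552665, 0.0013940209479555252])
6.625 [ 1.74734407e-01  2.52305567e-01  1.25681417e+00 -6.84196372e-05
  1.63254767e+00 -1.13224005e+00]
```

View pics/c.png

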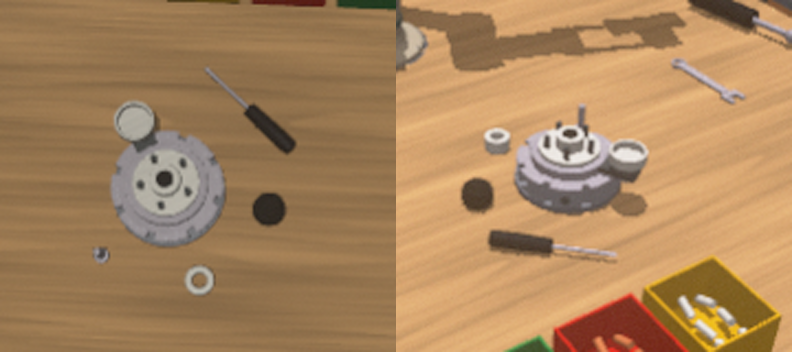

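View pics/ww.png

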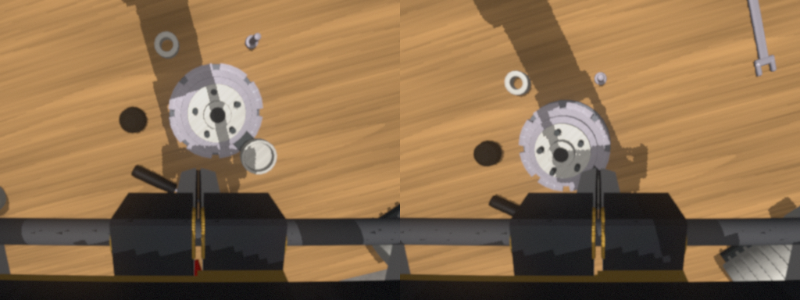

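View now.

The wrist view 0 (full-scale pixels) shows the hub near (278,147) and the cap near (330,200). Both match the networks. In view 1 the fingers hide the cap. I'll refine the positions with depth circle fits from two clear wrist views.

```bash
cat >> h.py <<'E'
def cloud(c,d):
    K,D,p,Q=c; v,u=np.nonzero(d>0); z=d[v,u]
    n=cv2.undistortPoints(np.stack([u,v],1).astype(float)[:,None],K,D)[:,0]
    return p+Q.apply(np.c_[n,np.ones(len(n))]*z[:,None])
def fit(P,R0,c0,it=6):
    from scipy.optimize import least_squares
    return least_squares(lambda x:np.hypot(P[:,0]-x[0],P[:,1]-x[1])-R0,c0,loss="soft_l1",f_scale=.002).x
E
python3 - <<'E'
from h import *
q=r.sense()["tool_rot"]
W=[]
for k,p in enumerate([(0.66,0.03,0.30),(0.67,0.12,0.30)]):
    r.move_to(p,q); r.hold(.2)
    c=cal("wrist"); im,d=r.snapshot("wrist"); cv2.imwrite(f"pics/v{k}.png",im[:,:,::-1]); np.save(f"pics/v{k}.npy",d)
    o={}
    for n in("axis_top","cup_floor"):
        o[n]=r.pinpoint(n,"wrist")[:2]
        print(n,[(np.round(a["centre"],1).tolist(),round(a["conf"],2),np.round(depthpt(c,a["centre"],d),4).tolist()) for a in o[n]])
    W.append((c,o))
    P=cloud(c,d); D=lambda c0:np.hypot(P[:,0]-c0[0],P[:,1]-c0[1])
    cu=(.662,.151); ax=(.578,.099)
    rim=P[(D(cu)<.042)&(P[:,2]>.0925)&(P[:,2]<.105)]
    fl=P[(D(cu)<.018)&(P[:,2]>.06)]
    boss=P[(D(ax)<.03)&(P[:,2]>.085)]
    print("rim",len(rim),fit(rim,.0275,cu),np.median(rim[:,2]),"floor",len(fl),fl.mean(0),np.median(fl[:,2]),"boss",len(boss),boss.mean(0),(boss.min(0)+boss.max(0))/2)
for n in("axis_top","cup_floor"):
    if all(o[n] for c,o in W): print(n,tri([c for c,o in W],[o[n][0]["centre"] for c,o in W]))
print(r.sense()["t"])
cv2.imwrite("pics/vv.png",np.hstack([cv2.resize(cv2.imread(f"pics/v{k}.png"),(400,300)) for k in(0,1)]))
E
```

```text
axis_top [([293.0, 90.8], 0.66, [0.5812, 0.1004, 0.0938])]
cup_floor [([345.8, 150.4], 0.56, [0.6648, 0.148, 0.082])]
rim 620 [0.66818748 0.14846775] 0.09558159490350523 floor 664 [0.6625045  0.15116452 0.0819012 ] 0.08189198652466584 boss 1333 [0.58200932 0.09862088 0.0929022 ] [0.57682097 0.09896339 0.09047794]
axis_top [([216.9, 102.0], 0.71, [0.5811, 0.1012, 0.0934])]
cup_floor [([276.9, 162.3], 0.62, [0.6678, 0.1504, 0.081])]
rim 625 [0.66766039 0.14927146] 0.09548783672502187 floor 11211 [0.65428906 0.15118314 0.39580446] 0.41371000823199927 boss 1274 [0.58170936 0.0991148  0.09281975] [0.57608364 0.09885572 0.09056293]
axis_top (array([0.58096498, 0.1008699 , 0.09054089]), [9.447344210903362e-05, 9.447344210910466e-05])
cup_floor (array([0.66819499, 0.15088402, 0.07038083]), [0.0012716072638273524, 0.0012716072638273184])
8.5083
```

View pics/vv.png

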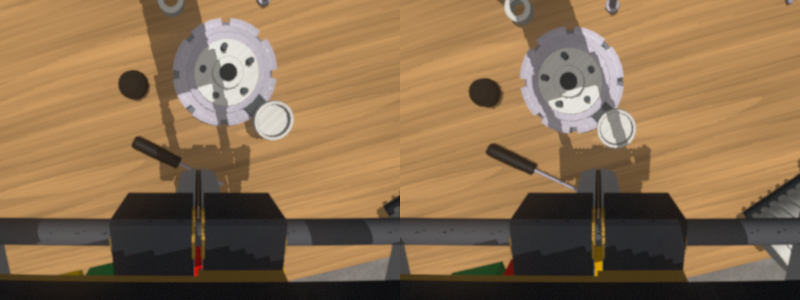

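Both views show the cap and hub clear, with the cap at about (350,154) and (789−512,163). The fits agree: axis (0.5815, 0.0995), cap (0.668, 0.149), 99.7 mm apart. Next: press.

Run:
```python
from h import *
q=r.sense()["tool_rot"]; n=r.nose_length; cx,cy=.668,.149
r.move_to((cx,cy,.125+n),q); r.hold(.2)
g=r.move_l((cx,cy,.070+n),vel=.02,guard=2.0)
s=r.sense(); z=s["ee_pos"][2]; print(g,z-n,s["wrist_force"],s["t"])
if g and abs(z-n-.082)<.006:
    r.move_l((cx,cy,min(z,.082+n)-.0095),vel=.02); r.hold(.2)
    s=r.sense(); print(s["ee_pos"],s["ee_pos"][2]-n,s["wrist_force"],s["t"])
```

```text
True 0.08129644312796619 [-0.47832492  0.27912306  3.03292083] 11.35
[0.66802622 0.14900082 0.08048562] 0.07248561892209304 [-0.57313183  0.20541115  6.79421177] 12.1417
```

Run:
```python
from h import *
n=r.nose_length; A=np.array([.5815,.0995]); s=r.sense(); z=s["ee_pos"][2]
v=s["ee_pos"][:2]-A; a0=np.arctan2(v[1],v[0]); rad=np.hypot(*v)
P=lambda th,z:np.r_[A+rad*np.array([np.cos(a0+th),np.sin(a0+th)]),z]
def rep(th):
    s=r.sense(); t=np.array([-np.sin(a0+th),np.cos(a0+th)]); f=s["wrist_force"]
    print(round(th,2),round(s["t"],2),"tan %.1f rad %.1f z %.1f"%(f[:2]@t,f[:2]@[t[1],-t[0]],f[2]),np.round(s["ee_pos"],4))
for th in(.08,.16,.24,.32,.40,.45):
    g=r.move_l(P(th,z),vel=.035,guard=18); rep(th)
    if g: print("STOP");break
else:
    r.move_l(P(.45,.0835+n),vel=.04); rep(.45)
    im,d=r.snapshot("top");cv2.imwrite("pics/t2.png",im[:,:,::-1])
    C=cal("top");P_=cloud(C,d)
    o=r.pinpoint("cup_floor","top")[:2]
    for a in o:
        x=atz(C,a["centre"],.076)[:2]-A; print(a["conf"],np.arctan2(x[1],x[0])-a0,np.hypot(*x))
```

```text
0.08 12.52 tan 0.7 rad -0.3 z 6.8 [0.664  0.1557 0.0812]
0.16 12.89 tan -0.0 rad -0.3 z 6.9 [0.6593 0.1621 0.0813]
0.24 13.27 tan 0.5 rad -0.1 z 5.5 [0.6542 0.1681 0.0813]
0.32 13.64 tan -0.1 rad -0.7 z 6.4 [0.6485 0.1738 0.0813]
0.4 14.02 tan -0.1 rad 0.4 z 6.4 [0.6425 0.1789 0.0814]
0.45 14.31 tan 0.2 rad -0.1 z 6.6 [0.6386 0.1817 0.0813]
0.45 14.73 tan -0.6 rad 0.3 z -0.3 [0.6373 0.1816 0.0909]
0.22 -1.3227565522130518 0.15731723785708468
```

Run:
```python
from h import *
im,d=r.snapshot("scene");o=cv2.resize(im[130:220,230:350,::-1],None,fx=4,fy=4)
a=cv2.resize(cv2.imread("pics/t2.png")[130:220,180:270],None,fx=4,fy=4)
cv2.imwrite("pics/c2.png",cv2.resize(np.hstack([a,o]),None,fx=.9,fy=.9))
print([(x["centre"],x["conf"]) for x in r.pinpoint("cup_floor","scene")])
```

```text
[([306.9, 174.8], 0.54), ([282.4, 171.9], 0.33)]
```

View pics/c2.png

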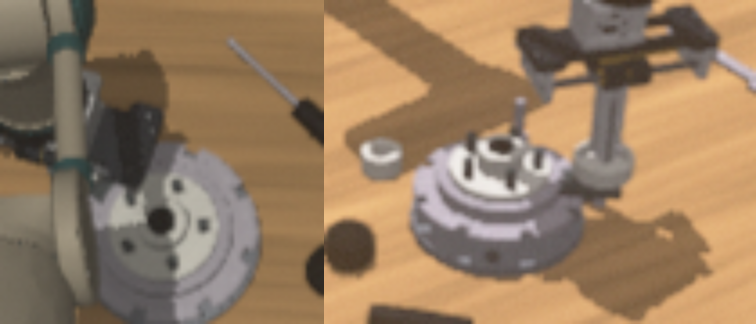

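The scene picture shows the shut fingertips inside the cap at about pixel (307,175), with the arm turned off the first slot. I'll compute the turn, then push the wall slowly until it locks.

Run:
```python
from h import *
n=r.nose_length; A=np.array([.5815,.0995]); rad=.0997; a0=np.arctan2(.0495,.0865); z=.0835+n
x=atz(cal("scene"),(307,175),.076)[:2]-A; print("turn",np.arctan2(x[1],x[0])-a0,np.hypot(*x))
P=lambda th,z:np.r_[A+rad*np.array([np.cos(a0+th),np.sin(a0+th)]),z]
th=.45
while th<.93:
    th+=.04
    r.move_l(P(th,z),vel=.015)
    s=r.sense(); t=np.array([-np.sin(a0+th),np.cos(a0+th)]); f=s["wrist_force"]; ft=f[:2]@t
    print(round(th,2),round(s["t"],2),"tan %.1f rad %.1f z %.1f"%(ft,f[:2]@[t[1],-t[0]],f[2]))
    if ft<-6: print("locked?");break
```

```text
turn 0.42535872018327225 0.0999788798752208
0.49 15.35 tan -0.2 rad 0.7 z 0.5
0.53 15.77 tan -1.3 rad -0.2 z 0.2
0.57 16.18 tan -4.1 rad -0.7 z 0.1
0.61 16.6 tan -2.6 rad -2.3 z 0.8
0.65 17.02 tan -3.0 rad -4.8 z 1.7
0.69 17.43 tan -3.2 rad -5.5 z 1.8
0.73 17.85 tan -2.2 rad -6.2 z 0.9
0.77 18.27 tan -2.5 rad -5.6 z 1.4
0.81 18.68 tan -2.8 rad -5.4 z 1.1
0.85 19.1 tan -2.5 rad -4.9 z 1.7
0.89 19.52 tan -0.4 rad -0.8 z 0.9
0.93 19.93 tan -0.2 rad -0.7 z -0.0
```

Run:
```python
from h import *
n=r.nose_length; A=np.array([.5815,.0995]); rad=.0997; a0=np.arctan2(.0495,.0865); z=.0835+n
P=lambda th,z:np.r_[A+rad*np.array([np.cos(a0+th),np.sin(a0+th)]),z]
im,d=r.snapshot("scene");cv2.imwrite("pics/s3.png",cv2.resize(im[130:220,230:350,::-1],None,fx=5,fy=5))
print([(x["centre"],x["conf"]) for x in r.pinpoint("cup_floor","scene")])
for x in r.pinpoint("cup_floor","scene")[:1]:
  v=atz(cal("scene"),x["centre"],.082)[:2]-A; print("turn",np.arctan2(v[1],v[0])-a0,np.hypot(*v))
```

```text
[([304.5, 164.8], 0.71)]
turn 0.9598957154953471 0.1065938526424442
```

View pics/s3.png

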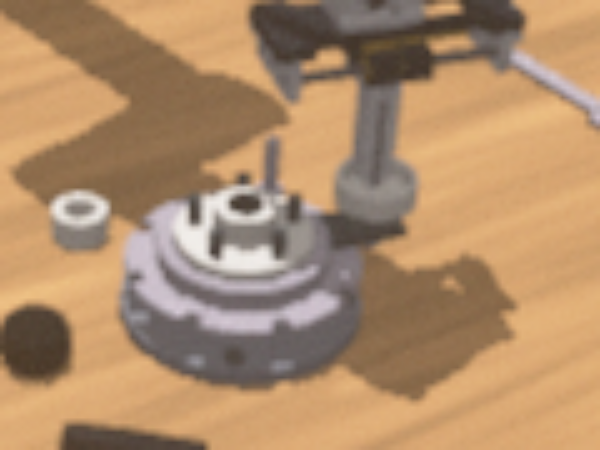

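The picture shows the fingertips still in the cap, with the rim centre near pixel (305,168), and the table close to the next slot. I'll check the cap's angle and height from depth, then probe gently.

Run:
```python
from h import *
n=r.nose_length; A=np.array([.5815,.0995]); rad=.0997; a0=np.arctan2(.0495,.0865); z=.0835+n
P=lambda th,z:np.r_[A+rad*np.array([np.cos(a0+th),np.sin(a0+th)]),z]
im,d=r.snapshot("scene");C=cal("scene");Q=cloud(C,d)
c=P(.785,0)[:2]; k=Q[(np.hypot(*(Q[:,:2]-c).T)<.04)&(np.hypot(*(Q[:,:2]-c).T)>.02)&(Q[:,2]>.065)&(Q[:,2]<.10)]
print(len(k),"z hist",np.histogram(k[:,2],np.arange(.064,.104,.004)))
o=Q[(np.hypot(*(Q[:,:2]-c).T)<.04)&(Q[:,2]>.072)&(Q[:,2]<.1)]; 
f=fit(o,.029,c)-A; print("turn",np.arctan2(f[1],f[0])-a0,np.hypot(*f))
th=.93
while th<1.0:
    th+=.015
    r.move_l(P(th,z),vel=.015); s=r.sense(); t=np.array([-np.sin(a0+th),np.cos(a0+th)]); F=s["wrist_force"]; ft=F[:2]@t
    print(round(th,3),round(s["t"],2),"tan %.1f rad %.1f z %.1f"%(ft,F[:2]@[t[1],-t[0]],F[2]))
    if ft<-5: print("locked");break
```

```text
129 z hist (array([ 0,  0,  3, 10, 27, 22, 19, 33, 15]), array([0.064, 0.068, 0.072, 0.076, 0.08 , 0.084, 0.088, 0.092, 0.096,
       0.1  ]))
turn 0.7792924032696746 0.09944241573036193
0.945 20.38 tan -1.3 rad -0.6 z 0.2
0.96 20.63 tan -3.2 rad -1.1 z -3.1
0.975 20.88 tan -6.2 rad -0.2 z -4.3
locked
```

The turn is about 0.78 and the resistance now rises, so the table is locked. I'll back off, retreat and verify.

Run:
```python
from h import *
n=r.nose_length; A=np.array([.5815,.0995]); rad=.0997; a0=np.arctan2(.0495,.0865); z=.0835+n
P=lambda th,z:np.r_[A+rad*np.array([np.cos(a0+th),np.sin(a0+th)]),z]
r.move_l(P(.80,z+.001),vel=.03)
r.move_l(P(.80,.16+n),vel=.05); r.move_l((.70,.06,.30),vel=.15); r.hold(.3)
C=cal("wrist"); im,d=r.snapshot("wrist"); cv2.imwrite("pics/f.png",im[:,:,::-1])
Q=cloud(C,d); c=P(.785,0)[:2]; D=np.hypot(*(Q[:,:2]-c).T)
rim=Q[(D<.042)&(Q[:,2]>.0855)&(Q[:,2]<.105)]; fl=Q[(D<.016)&(Q[:,2]<.1)]
f=fit(rim,.0275,c)-A
print("turn",np.arctan2(f[1],f[0])-a0,np.hypot(*f),"rim",np.median(rim[:,2]),"floor",len(fl),np.median(fl[:,2]),r.sense()["t"],r.sense()["wrist_force"])
```

```text
turn 0.8202497274297984 0.09821762550498474 rim 0.09523314616641082 floor 666 0.08180495679903882 25.1833 [-0.33051572 -0.05529108  0.35622889]
```

View pics/f.png

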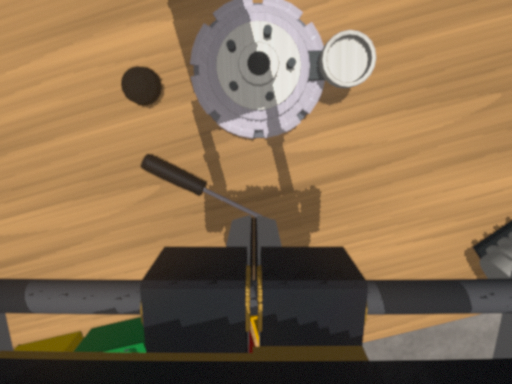

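The picture shows the cap at (348,58), fully up (floor at 81.8 mm, as at the start), and locked in the next slot. The gripper is clear and the bystanders in view are undisturbed.

```bash
python3 -c "
from plant import r
print(r.sign_off())"
```

```text
the job is handed in; nothing more can be done
None
```

I turned the table one slot anticlockwise, let the plunger spring fully up and lock, moved the arm clear and handed the job in; my last measured turn, 0.82 rad, is inside the 0.8354 rad limit but close to it, and the verdict was not shown.

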